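Let the bench winch back one notch

TASK

The hand winch on the bench has been wound one notch too far for its rope clamp to face straight up. With a fingertip, flip the red ball lever over to lift the pawl out of the ratchet wheel, push the crank down to let the wheel back one notch and no more, then flip the pawl down again so that it sits fully in the next gap with the wheel pushed back against it. Use light fingertip pushes only, grip nothing, and leave the other things on the bench alone.

Things in the scene. Friction and masses are not known exactly. Their poses are not given: they have to be found in the camera images.
- winch: Hand winch, blue frame on a plywood board (150 x 230 x 22 mm), fixed to the bench. Origin: centre of the board's underside, on the bench; z up. x runs along the drum's shaft (145 mm above the origin): steel ratchet wheel (12 teeth, 124 mm across) at the +x end, crank at the -x end, its arm pointing to the +y side. Top of the frame 216 mm up. Points of the winch are given below in this frame.
- ratchet_wheel (a joint): Turn (rad) of wheel, drum, crank (one rigid part); grows backward, as the crank goes down. 0: a tooth hard against the seated pawl; 0.524: one notch back, the next tooth is. Starts -0.08 to 0. Stays where left; 2 to 7 N at the grip turn it. Lowered at 0.2 to 0.48, the pawl rests on a tooth's slope; pushing on, it drops in and stops it at 0.52-0.55. Past 0.53 with the pawl up the gap is missed.
- pawl (a joint): Turn (rad) of the red pawl with its ball lever; shaft along winch x at y 72, z 203 mm. 0: nose fully down; grows as the lever swings over to winch +y; clear of the teeth from 0.25, on a tooth it reads up to 0.2. Its weight tips over at 0.76: short of that it falls back down, beyond it falls open to a stop at 1.15 and stays. To lower it, push the lever back to -y past 0.76. About 1 N at the ball.
- pawl_ball (a point): Centre of the red ball (26 mm across) on the pawl's lever, 62 mm from its shaft, in the plane x = 87 mm of the winch. Pawl down (0): at y 41, z 257 mm; tipping over (0.76): y 86, z 263; open (1.15): y 108, z 253. Clear round it: the pawl's arm and the wheel lie at x = 59 mm and less; the free end of the lever's shaft at x = 93, z 203.
- crank_grip (a point): Middle of the black crank grip, on its centre line: a round bar 28 mm thick, 78 mm long (winch x from -142 to -64 mm, this point at x = -100), parallel to winch x, 120 mm from the shaft. At wheel 0 it is 25 degrees above the shaft's level (y 109, z 196 mm of the winch); one notch back 5 degrees below it (y 120, z 135).
- grease_tin: Bystander: yellow closed tin, 72 mm across, 75 mm high. Origin: centre of its underside.
- screwdriver: Bystander: screwdriver lying on the bench. Origin: under its middle.
- solder_spool: Bystander: bare metal spool standing on end, 54 mm across, 52 mm high. Origin: centre of its underside.
- wrench: Bystander: steel wrench lying on the bench. Origin: under its middle.
- mug: Bystander: white mug, 80 mm across, 92 mm high. Origin: centre of its underside.
- multimeter: Bystander: yellow multimeter lying flat, 145 x 85 x 40 mm. Origin: centre of its underside.
- battery: Bystander: red battery box, 110 x 170 x 85 mm. Origin: centre of its underside.
- terminal_box: Bystander: cream terminal box, 75 x 110 x 45 mm. Origin: centre of its underside.

How it is judged (in metres and radians):
On the way, in this order (a step that is already met when the one before it is completed fails the run):
1. the pawl is lifted clear of the teeth while the wheel is still in its first notch (value of joint pawl above 0.3 rad and value of joint ratchet_wheel below 0.08 rad), for 0.2 s.
2. with the pawl up, the wheel is let back past the tooth (value of joint pawl above 0.25 rad and value of joint ratchet_wheel above 0.15 rad), for 0.1 s.
At the end, for the whole second after the job is handed in: The wheel stands one notch back, hard against the pawl (joint 0.524 rad, from 0.07 short to 0.08 past), the pawl's nose is fully down in the gap (below 0.05 rad), and both are at rest (value of joint ratchet_wheel between 0.454 and 0.604 rad and value of joint pawl below 0.05 rad and velocity of joint ratchet_wheel between -0.05 and 0.05 rad/s and velocity of joint pawl between -0.1 and 0.1 rad/s); the robot touches nothing.
It fails at once if the wheel is let back more than one notch (value of joint ratchet_wheel above 0.66 rad).
It fails at once if the wheel is wound further forward (value of joint ratchet_wheel below -0.25 rad).
It fails at once if the winch is squeezed or forced: over 35 N of finger force on it while neither wheel nor pawl turns (contact force between the fingers and winch above 35 N and velocity of joint pawl between -0.05 and 0.05 rad/s and velocity of joint ratchet_wheel between -0.05 and 0.05 rad/s).
It fails at once if another thing on the bench is shifted, lifted or carried more than 25 mm (distance of any of grease_tin, screwdriver, solder_spool, wrench, mug, multimeter, battery, terminal_box from where it was at the start of the episode above 0.025 m).
It also fails if it takes over 58 s, if anything falls off the work surface, if the arm or the gripper's body presses on something with over 40 N, if the wrist force passes 120 N, or if a joint passes its speed limit or range.

ROBOT

A 6-joint arm with a two-finger parallel gripper is mounted at the origin on the work surface. World frame = base frame: x ahead of the robot, y to its left, z up, the work surface at z = 0. Lengths are in mm, angles in rad, forces in N, time in s.
With the tool pointing down it reaches from about 350 to 975 mm from the base axis. Payload 7.1 kg.
Tool frame: the origin (TCP) lies at the very end of the fingers, on their centre line; the grasp point (between the pads) lies 19 mm behind it; z points along the fingers, y is the direction in which the jaws open and shut (so a half turn about z gives the same grasp; the last joint's range is limited). The gripper opens to 88 mm and grips with 3 to 60 N. Pads are 20 mm wide; open, the fingers measure 115 mm over their backs; the gripper's body (75 mm by 178 mm) begins 61 mm behind the grasp point.
Start: joints at [-1.188, 0.423, 1.63, -0, 1.089, -0.019], TCP at [244.438, -575.2, 222.675] pointing down, gripper open.
Joint ranges: [-3, 3], [-0.9, 2.11], [0.09, 2.58], [-1.31, 4.45], [0.11, 2.69], [-2.54, 2.54]. Speed limits (rad/s): [2.39, 2.39, 3.01, 3.14, 3.14, 3.14].

INTERFACE

Orientations are given as a rotation vector (axis times angle).
In Python, from workcell import * gives the robot as it stands.
- The arm moves only by the tool play_rows, never from a script. Its argument "plan" is text: rows parted by semicolons, each of 7 numbers parted by spaces: the finger opening in cm, from 0 to 8.78, then the shift along the tool's x, y, z in cm, then the turn, a rotation vector about the tool's x, y, z in degrees. A call has 1 to 20 rows; each row shifts and turns the commanded pose from where the row before left it, along the tool's axes as they then stand; what a row does not reach is not made up. A row lasts 1/8 s, in which the tool goes at most 62.5 mm and 10.7 degrees, less where a joint would pass 70% of its speed; a pose out of reach is approached as far as the arm can. A call is refused whole if a number of a shift passes 6.25 or a number of a turn 10.7, either way. A call with a gripper value outside its range is refused whole. The fingers move at their own pace and stop on an object; the grip force is fixed at half the most. Time passes only in rows, so rows that do not move let the fingers close. It gives the time, the measured TCP pose, the force and the opening at its end, in the units of the state.
- get_obs(): the state, without advancing time (a new reading comes with each control period).
- get_image(name): name is "scene" or "top"; returns a dict with "pixels" (480x640x3 uint8, red, green, blue), "range_z" (480x640 float32, mm along the optical axis (not along the pixel's ray), 0 where there is no reading), "fx", "fy", "cx", "cy" (pixels), "eye" and "attitude" of the camera in the world. Camera axes: x right, y down, z forward; pixel columns grow to the right and rows downward; lengths in mm; the calibration is good to about 2 mm. A picture is of the moment at which its call begins.
- close_job(): hands the job in, once; it reports no verdict.
The state is a dict: "t": time; "qpos": joint angles; "qvel": joint speeds; "joint_torque": joint torques, N m; "ee_pos": TCP position; "orientation": TCP orientation; "ft_force": force on the tool from outside, world axes, zero at the start; "moment": the same for the moment, N m; "width": finger opening in mm.
Only numpy, scipy, OpenCV 4.12 (cv2) and the standard library are available. Lean on these libraries where they do the work, as an engineer would, in place of code of your own. Each camera call takes 0.05 s, during which the arm holds its last target. There are 200 camera calls.

## Working session

There is one attempt and no reset: what is moved stays moved. The work goes in short steps, Python scripts to look and compute and a tool call to move; the robot and the scene stay as the last step left them, time stands still between calls to the robot, and variables do not carry over. Pictures are saved under pics/ and viewed, about 8 in all and at most 12, crops included, and the job is handed in when it is done.

Besides the shell and the picture viewer there is one more tool, called after "Request:" in YAML: its name, and indented under it one key for each argument. play_rows: Moves the arm, as the interface text tells. Its arguments: {"type":"object","properties":{"plan":{"type":"string"}},"required":["plan"]}

```bash
mkdir -p pics; ls; cat > h.py <<'E'
from workcell import *
import numpy as np, cv2
from scipy.spatial.transform import Rotation as R
def snap(n,f):
    d=get_image(n); cv2.imwrite(f'pics/{f}.png',cv2.cvtColor(d['pixels'],cv2.COLOR_RGB2BGR))
    np.savez(f'pics/{f}.npz',**{k:np.array(v) for k,v in d.items()}); return d
def cloud(d):
    z=np.array(d['range_z'],float); v,u=np.mgrid[:480,:640]
    p=np.stack([(u-d['cx'])/d['fx']*z,(v-d['cy'])/d['fy']*z,z],-1)
    A=np.array(d['attitude'],float)
    M=A if A.shape==(3,3) else R.from_rotvec(A).as_matrix()
    return p@M.T+np.array(d['eye'])
E
python3 - <<'E'
from h import *
for n in('top','scene'):
    d=snap(n,n+'0'); print(n,d['eye'],d['attitude'],d['fx'])
    P=cloud(d); z=P[...,2]; print(np.percentile(z[d['range_z']>0],[1,50,99]))
o=get_obs();print(o)
E
```

```text
pics
top [ 297.49351682  -57.50486295 1634.99103571] [-2.14963164  2.12021039 -0.18005206] 586.190493922795
[-7.61901699e+02  8.77792728e-01  8.80755656e+02]
scene [1535.17032473  494.63663785 1341.37705393] [-1.28884752 -2.26452011  0.89218173] 587.9784696796459
[-753.25262824    1.69479976  615.34591669]
{'t': 0.1, 'qpos': array([-1.18798457e+00,  4.23736489e-01,  1.63060838e+00,  3.52766312e-06,
        1.08860769e+00, -1.89967978e-02]), 'qvel': array([-0.00026862, -0.00016501, -0.00144062, -0.00067419, -0.00080186,
       -0.00044237]), 'joint_torque': array([ 1.48381541e-04, -5.45616102e+01, -2.74323714e+01,  6.45027962e-02,
        1.87455013e-02, -2.06706000e-05]), 'ee_pos': array([ 244.26557113, -574.74386321,  221.9989171 ]), 'orientation': array([-3.07709368e+00, -6.26652564e-01,  3.81450405e-04]), 'ft_force': array([-0.70838622, -0.65329514,  0.12742144]), 'moment': array([-0.00107914, -0.06124433, -0.01326066]), 'width': 87.74473513888402}
```

View pics/top0.png

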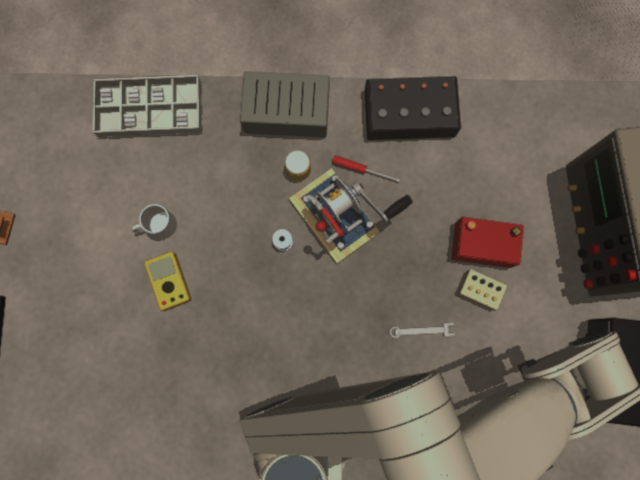

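View pics/scene0.png

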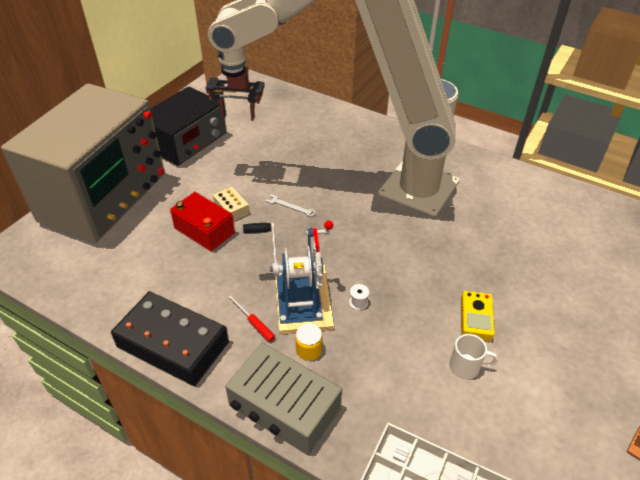

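The top view shows the winch around (337,215), with the red ball at (320,226) and the black grip at (398,206). The solder spool is near (283,240) and the screwdriver near (365,168).

```bash
python3 - <<'E'
from h import *
for n in('top0','scene0'):
    d=np.load(f'pics/{n}.npz'); P=cloud(d); c=d['pixels'].astype(int); 
    near=(np.hypot(P[...,0]-560,P[...,1]+90)<260)
    r=(c[...,0]>110)&(c[...,1]<50)&(c[...,2]<60)&(P[...,2]>235)&(P[...,2]<290)&near
    k=(c.max(-1)<50)&(P[...,2]>150)&(P[...,2]<240)&near
    y=(c[...,0]>130)&(c[...,0]-c[...,2]>40)&(c[...,1]>c[...,2]+20)&(P[...,2]>14)&(P[...,2]<30)&near
    for nm,m in(('ball',r),('grip',k),('board',y)):
        q=P[m]; vv,uu=np.nonzero(m)
        print(n,nm,len(q),q.mean(0).round(1),q.min(0).round(1),q.max(0).round(1),uu.min(),uu.max(),vv.min(),vv.max())
        if nm=='board':print(cv2.minAreaRect(q[:,:2].astype(np.float32)))
        if nm=='grip':print(np.linalg.svd(q-q.mean(0),full_matrices=False)[2][0])
im=cv2.imread('pics/top0.png')[150:275,250:420]; 
im2=cv2.imread('pics/scene0.png')[200:340,220:400]
cv2.imwrite('pics/c1.png',np.vstack([cv2.resize(im,(720,530),interpolation=3)]))
E
```

```text
top0 ball 53 [559.9 -46.6 267.5] [551.  -54.8 259.5] [568.  -38.1 276.2] 317 324 222 229
top0 grip 338 [ 618.3 -207.9  203.9] [ 553.3 -272.1  152.4] [654.5 -28.2 220. ] 314 411 196 233
[-0.10382378  0.96886125 -0.22478544]
top0 board 731 [633.7 -58.4  22.1] [ 504.7 -191.5   14.2] [772.2  42.8  29.9] 290 373 169 262
((638.0617065429688, -80.50823974609375), (229.89889526367188, 148.37783813476562), 36.32948303222656)
scene0 ball 54 [568.6 -46.2 265.3] [556.1 -57.7 253.2] [577.2 -36.8 273.3] 325 332 221 229
scene0 grip 179 [ 630.4 -235.   208.4] [ 604.4 -265.8  194.1] [ 656.5 -205.6  219. ] 244 270 224 232
[ 0.60721665 -0.79387906 -0.03231074]
scene0 board 802 [672.8 -32.2  22.5] [ 504.8 -248.9   14. ] [802.3  43.9  30. ] 234 333 264 348
((673.0588989257812, -76.06109619140625), (244.06448364257812, 286.8545837402344), 63.74284362792969)
```

View pics/c1.png

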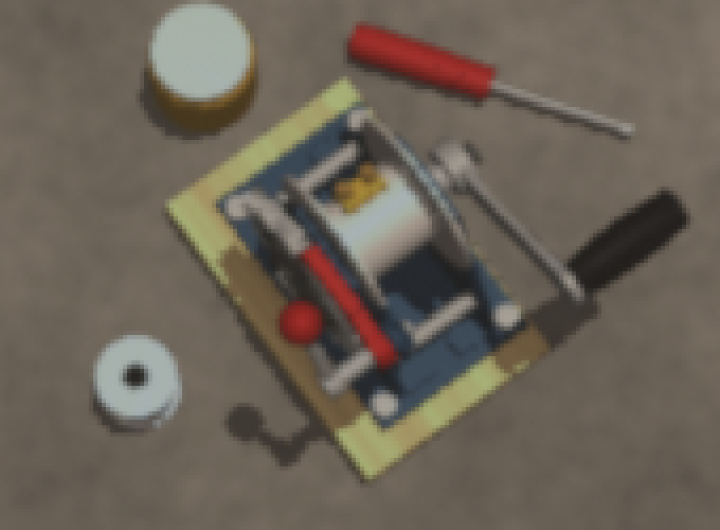

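The crop shows board corners near (289,198), (331.5,169) and (337,263) in full-image pixels. The ball is at about (321,226), and the grip runs from (388,216) to (411,198).

```bash
cat >> h.py <<'E'
def ray(d,u,v):
    A=np.array(d['attitude'],float); M=A if A.shape==(3,3) else R.from_rotvec(A).as_matrix()
    r=M@np.array([(u-d['cx'])/d['fx'],(v-d['cy'])/d['fy'],1]); return np.array(d['eye']),r
def atz(d,u,v,z):
    e,r=ray(d,u,v); return e+r*(z-e[2])/r[2]
def tri(d1,p1,d2,p2):
    e1,r1=ray(d1,*p1); e2,r2=ray(d2,*p2)
    s=np.linalg.lstsq(np.stack([r1,-r2],1),e2-e1,rcond=None)[0]
    a=e1+s[0]*r1; b=e2+s[1]*r2; return (a+b)/2,np.linalg.norm(a-b)
E
python3 - <<'E'
from h import *
t=np.load('pics/top0.npz'); s=np.load('pics/scene0.npz')
for p in((289,198.4),(331.5,168.9),(336.9,262.9),(378.7,231.5)): print(p,atz(t,*p,22).round(1))
def cen(d,lo,hi,win):
    c=d['pixels'].astype(int); m=(c[...,0]>90)&(c[...,1]<0.45*c[...,0])&(c[...,2]<0.45*c[...,0]); w=np.zeros_like(m); w[win]=1
    P=cloud(d)[...,2]; v,u=np.nonzero(m&w); print(len(u),u.min(),u.max(),v.min(),v.max()); return ((u.min()+u.max())/2,(v.min()+v.max())/2)
a=cen(t,0,0,np.s_[218:232,314:326]); b=cen(s,0,0,np.s_[216:232,322:336]); print(a,b)
print(tri(t,a,s,b), atz(t,*a,257),atz(s,*b,257))
for p in((388,216),(411,198),(399.5,207)): print(atz(t,*p,200).round(1))
im2=cv2.imread('pics/scene0.png')[205:335,230:390]
cv2.imwrite('pics/c2.png',cv2.resize(im2,(720,585),interpolation=3))
E
```

```text
(289, 198.4) [683.6  45.6  22. ]
(331.5, 168.9) [771.4 -73.4  22. ]
(336.9, 262.9) [502.1 -91.5  22. ]
(378.7, 231.5) [ 592.1 -207.5   22. ]
76 316 325 221 230
62 324 332 220 229
(np.float64(320.5), np.float64(225.5)) (np.float64(328.0), np.float64(224.5))
(array([562.18893746, -48.261064  , 259.91083298]), np.float64(4.077842309458727)) [561.85472743 -46.39803945 257.        ] [560.30013108 -51.64424358 257.        ]
[ 599.3 -214.3  200. ]
[ 646.3 -272.3  200. ]
[ 622.8 -243.2  200. ]
```

View pics/c2.png

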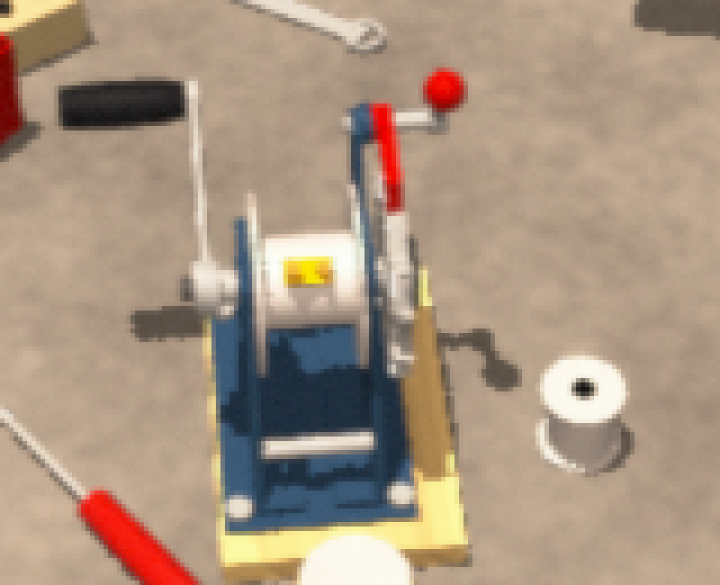

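The scene crop shows the pawl down, with the ball at full-image (328,225). The frame is offset on the board, so I'll anchor the winch frame to the ball and the grip: origin about (646.8, -93.9).

```bash
cat >> h.py <<'E'
O=np.array([646.8,-93.9,0]); X=np.array([-.597,.802,0]); Y=np.array([-.802,-.597,0])
def W(x,y,z): return O+x*X+y*Y+np.array([0,0,z])
def st(tgt=None,roty=None):
    o=get_obs(); M=R.from_rotvec(o['orientation']).as_matrix(); p=np.array(o['ee_pos']); q=p-O
    print('t',round(o['t'],2),'ee',p.round(1),'winch',[round(q@X,1),round(q@Y,1),round(p[2],1)],'F',np.round(o['ft_force'],1),'w',round(o['width'],1),'q',np.round(o['qpos'],2))
    print('tool axes in winch x',(M.T@X).round(3),'y',(M.T@Y).round(3),'z',M[2].round(3))
    if tgt is not None: print('shift tool cm',(M.T@(W(*tgt)-p)/10).round(2))
    return M
E
python3 - <<'E'
from h import *
M=st((90,0,320)); print(M.round(3)); print('yaw err deg of tool y to Y', np.degrees(np.arctan2(-(M.T@Y)[0],(M.T@Y)[1])))
E
```

```text
t 0.1 ee [ 244.3 -574.7  222. ] winch [np.float64(-145.3), np.float64(609.9), np.float64(222.0)] F [-0.7 -0.7  0.1] w 87.7 q [-1.19  0.42  1.63  0.    1.09 -0.02]
tool axes in winch x [-0.236 -0.972  0.001] y [-0.972  0.236 -0.   ] z [ 0.    -0.001 -1.   ]
shift tool cm [ 53.73 -37.27  -9.75]
[[ 0.92   0.391 -0.001]
 [ 0.391 -0.92   0.001]
 [ 0.    -0.001 -1.   ]]
yaw err deg of tool y to Y 76.35826130764845
```

Request:
play_rows:
  plan: "0 0 0 -1 0 0 -10.37;0 0 0 -1 0 0 -10.37;0 0 0 -1 0 0 -10.37;0 0 0 -1 0 0 -10.37;0 0 0 -1 0 0 -10.37;0 0 0 -1 0 0 -10.37;0 0 0 -1 0 0 -10.37;0 0 0 -1 0 0 -10.37;0 0 0 -1 0 0 -10.37;0 0 0 -1 0 0 -10.37;0 0 0 0 0 0 0"

```text
t: 1.48
ee_pos: [244.5, -575.4, 323.0]
orientation: [1.411, 2.806, -0.001]
ft_force: [0.4, -0.3, -1.1]
width: 0.9
```

```bash
python3 - <<'E'
from h import *
M=st((90,-5,320)); print(M.round(3))
E
```

```text
t 1.48 ee [ 244.5 -575.4  323. ] winch [np.float64(-146.0), np.float64(610.1), np.float64(323.0)] F [ 0.4 -0.3 -1.1] w 0.9 q [-1.19  0.33  1.53 -0.    1.28 -1.83]
tool axes in winch x [ 1.    -0.001 -0.001] y [-0.001 -1.     0.   ] z [-0.001 -0.    -1.   ]
shift tool cm [23.64 61.51  0.27]
[[-0.597  0.802  0.   ]
 [ 0.802  0.597 -0.001]
 [-0.001 -0.    -1.   ]]
```

Request:
play_rows:
  plan: "0 1.48 3.84 0 0 0 0;0 1.48 3.84 0 0 0 0;0 1.48 3.84 0 0 0 0;0 1.48 3.84 0 0 0 0;0 1.48 3.84 0 0 0 0;0 1.48 3.84 0 0 0 0;0 1.48 3.84 0 0 0 0;0 1.48 3.84 0 0 0 0;0 1.48 3.84 0 0 0 0;0 1.48 3.84 0 0 0 0;0 1.48 3.84 0 0 0 0;0 1.48 3.84 0 0 0 0;0 1.48 3.84 0 0 0 0;0 1.48 3.84 0 0 0 0;0 1.48 3.84 0 0 0 0;0 1.48 3.84 0 0 0 0;0 0 0 0 0 0 0;0 0 0 0 0 0 0"

```text
t: 3.72
ee_pos: [594.7, -18.3, 321.9]
orientation: [-1.41, -2.806, 0.002]
ft_force: [-0.0, -0.6, 0.8]
width: 0.5
```

```bash
python3 - <<'E'
from h import *
st((90,-5,246)); d=snap('scene','s1')
im=cv2.imread('pics/s1.png')[130:330,220:460]; cv2.imwrite('pics/c3.png',cv2.resize(im,(720,600),interpolation=3))
E
```

```text
t 3.73 ee [594.7 -18.3 321.9] winch [np.float64(91.8), np.float64(-3.3), np.float64(321.9)] F [-0.  -0.6  0.8] w 0.5 q [-0.05  0.28  1.6  -0.    1.26 -0.69]
tool axes in winch x [ 1.    -0.001  0.001] y [-0.001 -1.     0.001] z [ 0.001 -0.001 -1.   ]
shift tool cm [-0.18  0.18  7.59]
```

View pics/c3.png

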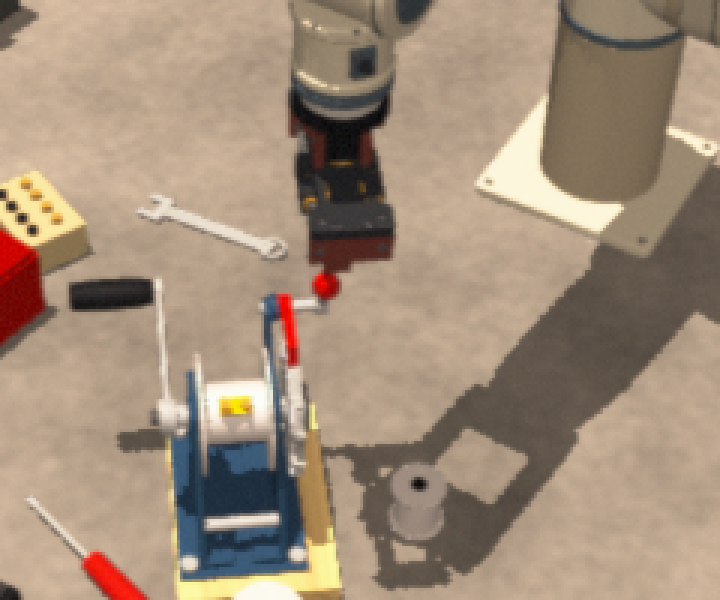

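```bash
cat >> h.py <<'E'
def proj(d,p):
    A=np.array(d['attitude'],float); M=A if A.shape==(3,3) else R.from_rotvec(A).as_matrix()
    q=M.T@(np.asarray(p)-d['eye']); return np.array([d['fx']*q[0]/q[2]+d['cx'],d['fy']*q[1]/q[2]+d['cy']]),q[2]
E
python3 - <<'E'
from h import *
d=np.load('pics/s1.npz'); p=np.array([594.7,-18.3,321.9])
for dz in(0,40,80): print((proj(d,p+[0,0,dz])[0]-[220,130])*3)
t=np.load('pics/top0.npz')
for q in(W(87,41,257),W(-103,109,196)): print(proj(t,q)[0],proj(d,q)[0])
P=cloud(d)
for u,v in((345,250),(330,266),(350,215),(327,287)): print((u,v),P[int(130+v/3),int(220+u/3)].round())
E
```

```text
[339.09159911 266.76120918]
[340.29334538 231.44412798]
[341.54412308 194.68610463]
[321.4220918  225.46171486] [328.67309899 225.2958754 ]
[398.65463969 208.07739935] [257.31413456 228.43459714]
(345, 250) [663.  23. 417.]
(330, 266) [608. -19. 336.]
(350, 215) [654.  20. 445.]
(327, 287) [568. -44. 265.]
```

Request:
play_rows:
  plan: "0 -0.04 0 1.9 0 0 0;0 -0.04 0 1.9 0 0 0;0 -0.04 0 1.9 0 0 0;0 -0.04 0 1.9 0 0 0;0 0 -0.5 0 0 0 0;0 0 -0.5 0 0 0 0;0 0 -0.5 0 0 0 0;0 0 -0.4 0 0 0 0;0 0 -0.4 0 0 0 0;0 0 -0.4 0 0 0 0;0 0 -0.4 0 0 0 0"

```text
t: 5.15
ee_pos: [571.5, -37.9, 246.9]
orientation: [1.408, 2.808, 0.0]
ft_force: [0.4, 1.1, 1.9]
width: 0.2
```

Request:
play_rows:
  plan: "0 0 -0.4 0 0 0 0;0 0 -0.4 0 0 0 0;0 0 -0.4 0 0 0 0;0 0 -0.4 0 0 0 0;0 0 -0.4 0 0 0 0;0 0 -0.4 0 0 0 0;0 0 -0.4 0 0 0 0;0 0 -0.4 0 0 0 0;0 0 -0.4 0 0 0 0;0 0 0 0 0 0 0;0 0 0 0 0 0 0"

```text
t: 6.52
ee_pos: [542.6, -59.4, 246.7]
orientation: [1.409, 2.808, 0.0]
ft_force: [0.4, 0.2, 0.1]
width: 0.4
```

```bash
cat >> h.py <<'E'
def ball(d,lo=225):
    c=d['pixels'].astype(int); P=cloud(d); q=(P-O)
    m=(c[...,0]>90)&(c[...,1]<0.45*c[...,0])&(c[...,2]<0.45*c[...,0])&(P[...,2]>lo)&(P[...,2]<290)&(abs(q@X-87)<25)&(abs(q@Y-70)<80)
    v,u=np.nonzero(m)
    if len(u)<5: print('no ball'); return
    p=P[m].mean(0)-O; print('ball n',len(u),'px',u.mean().round(1),v.mean().round(1),'surf winch',(p@X).round(1),(p@Y).round(1),p[2].round(1))
E
python3 - <<'E'
from h import *
st()
ball(np.load('pics/s1.npz')); ball(np.load('pics/top0.npz'))
ball(snap('scene','s2')); ball(snap('top','t2'))
E
```

```text
t 6.53 ee [542.6 -59.4 246.7] winch [np.float64(89.9), np.float64(63.0), np.float64(246.7)] F [0.4 0.2 0.1] w 0.4 q [-0.13  0.28  1.78  0.    1.08 -0.77]
tool axes in winch x [1.    0.001 0.   ] y [ 0.001 -1.    -0.   ] z [ 0.  0. -1.]
ball n 61 px 328.1 224.7 surf winch 84.7 35.2 264.9
ball n 76 px 320.5 225.5 surf winch 89.8 41.3 266.5
no ball
no ball
```

Request:
play_rows:
  plan: "0 0 -0.4 0 0 0 0;0 0 -0.4 0 0 0 0;0 0 0 0 0 0 0;0 0 0 -2 0 0 0;0 0 0 -3 0 0 0;0 0 0 -3 0 0 0;0 -2.4 -0.5 0 0 0 0;0 -2.4 -0.5 0 0 0 0;0 -2.4 -0.5 0 0 0 0;0 -2.4 -0.5 0 0 0 0;0 -2.4 -0.5 0 0 0 0;0 -2.4 -0.5 0 0 0 0;0 -2.4 -0.5 0 0 0 0;0 -2.6 -0.9 0 0 0 0;0 0 0 0 0 0 0"

```text
t: 8.5
ee_pos: [617.3, -248.0, 326.2]
orientation: [-1.411, -2.807, 0.0]
ft_force: [0.2, 1.0, -0.2]
width: 0.7
```

```bash
python3 - <<'E'
from h import *
st((-106,114,225))
ball(snap('scene','s3')); ball(snap('top','t3'))
a=cv2.imread('pics/s3.png')[170:330,220:420]; cv2.imwrite('pics/c4.png',cv2.resize(a,(750,600),interpolation=3))
E
```

```text
t 8.5 ee [ 617.3 -248.   326.2] winch [np.float64(-106.0), np.float64(115.6), np.float64(326.2)] F [ 0.2  1.  -0.2] w 0.7 q [-0.4   0.39  1.43 -0.    1.32 -1.04]
tool axes in winch x [ 1.    -0.001  0.   ] y [-0.001 -1.     0.   ] z [ 0. -0. -1.]
shift tool cm [ 0.    0.17 10.12]
ball n 54 px 325.6 208.4 surf winch 85.5 102.6 261.3
ball n 19 px 334.6 247.1 surf winch 92.8 102.5 263.6
```

View pics/c4.png

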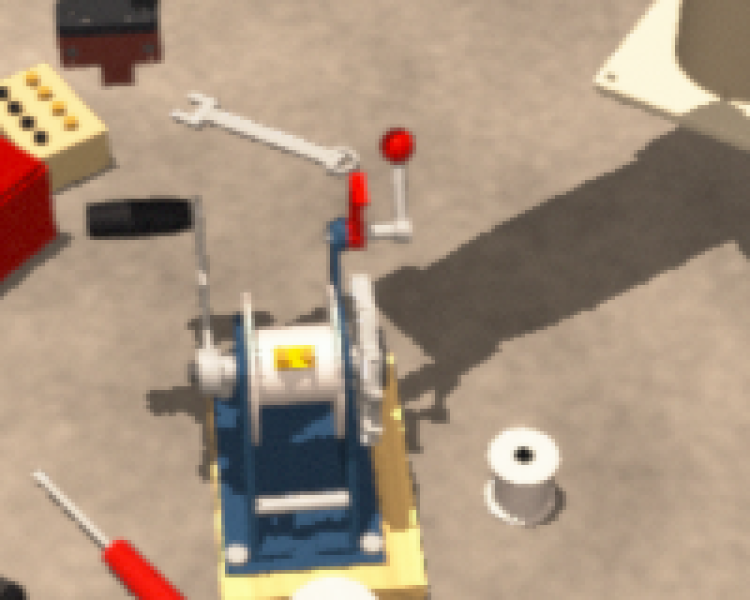

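The pawl is open, with the ball at c4 (398,145), winch y about 108. The crank hasn't moved; its grip is at c4 (138,218).

Request:
play_rows:
  plan: "0 0 0 2.5 0 0 0;0 0 0 2.5 0 0 0;0 0 0.1 2.5 0 0 0;0 0 0 2.3 0 0 0;0 0 0 0.5 0 0 0;0 0 0 0.5 0 0 0;0 0 0 0.5 0 0 0;0 0 0 0.5 0 0 0;0 0 0 0.4 0 0 0;0 0 0 0.4 0 0 0"

```text
t: 9.85
ee_pos: [617.1, -246.7, 202.0]
orientation: [1.408, 2.807, -0.003]
ft_force: [-5.4, -3.5, 6.0]
width: 0.6
```

Request:
play_rows:
  plan: "0 0 0 0.4 0 0 0;0 0 0 0.4 0 0 0;0 0 0 0.4 0 0 0;0 0 0 0.4 0 0 0;0 0 0 0.4 0 0 0;0 0 0 0.3 0 0 0;0 0 0 0 0 0 0"

```text
t: 10.72
ee_pos: [617.9, -245.5, 177.7]
orientation: [1.409, 2.808, 0.0]
ft_force: [-1.1, -1.2, 2.3]
width: 0.6
```

```bash
cat >> h.py <<'E'
def grip(d):
    P=cloud(d); q=P-O; c=d['pixels'].astype(int); x=q@X; y=q@Y
    m=(c.max(-1)<70)&(x<-60)&(x>-150)&(y>70)&(y<150)&(P[...,2]>100)&(P[...,2]<225)
    for lo,hi in((-150,-120),(-120,-90),(-90,-60)):
        k=m&(x>lo)&(x<hi); n=k.sum()
        if n>4: print('grip',lo,n,'y',y[k].mean().round(1),'z mean/max',P[k][:,2].mean().round(1),np.percentile(P[k][:,2],95).round(1))
E
python3 - <<'E'
from h import *
st()
print('before');grip(np.load('pics/s3.npz'))
d=snap('scene','s4');ball(d);grip(d)
E
```

```text
t 10.72 ee [ 617.9 -245.5  177.7] winch [np.float64(-104.3), np.float64(113.7), np.float64(177.7)] F [-1.1 -1.2  2.3] w 0.6 q [-0.4   0.53  1.57  0.    1.04 -1.04]
tool axes in winch x [ 1.     0.001 -0.   ] y [ 0.001 -1.    -0.   ] z [-0.  0. -1.]
before
grip -150 62 y 98.5 z mean/max 209.2 216.8
grip -120 104 y 98.6 z mean/max 209.5 218.3
grip -90 73 y 99.3 z mean/max 209.2 216.8
ball n 59 px 325.5 208.1 surf winch 85.3 103.2 262.0
grip -150 50 y 109.5 z mean/max 172.4 180.5
grip -120 70 y 106.6 z mean/max 171.9 183.7
grip -90 60 y 109.2 z mean/max 172.6 179.6
```

Request:
play_rows:
  plan: "0 0 0 -3 0 0 0;0 0 0 -3 0 0 0;0 0 0 -3 0 0 0;0 0 0 -3 0 0 0;0 0 0 -3 0 0 0;0 2.4 -0.55 0 0 0 0;0 2.4 -0.55 0 0 0 0;0 2.4 -0.55 0 0 0 0;0 2.4 -0.55 0 0 0 0;0 2.4 -0.55 0 0 0 0;0 2.4 -0.55 0 0 0 0;0 2.4 -0.55 0 0 0 0;0 2.4 -0.55 0 0 0 0;0 0 0 0 0 0 0;0 0 0 0 0 0 0"

```text
t: 12.65
ee_pos: [468.3, -117.9, 327.8]
orientation: [1.408, 2.808, 0.001]
ft_force: [1.1, -0.7, -0.7]
width: 0.6
```

```bash
python3 - <<'E'
from h import *
st((90,156,245))
d=snap('scene','s5');ball(d);grip(d);ball(snap('top','t5'))
E
```

```text
t 12.65 ee [ 468.3 -117.9  327.8] winch [np.float64(87.3), np.float64(157.4), np.float64(327.8)] F [ 1.1 -0.7 -0.7] w 0.6 q [-0.27  0.09  1.82  0.    1.23 -0.91]
tool axes in winch x [ 1.     0.001 -0.   ] y [ 0.001 -1.    -0.001] z [-0.     0.001 -1.   ]
shift tool cm [0.27 0.15 8.28]
ball n 54 px 325.4 208.4 surf winch 84.9 102.7 261.2
grip -150 59 y 111.4 z mean/max 173.0 180.4
grip -120 100 y 110.6 z mean/max 172.9 180.4
grip -90 65 y 110.4 z mean/max 173.3 180.8
no ball
```

Request:
play_rows:
  plan: "0 0.2 0 2 0 0 0;0 0 0 2.1 0 0 0;0 0 0 2.1 0 0 0;0 0 0 2.1 0 0 0;0 0 0.5 0 0 0 0;0 0 0.5 0 0 0 0;0 0 0.4 0 0 0 0;0 0 0.4 0 0 0 0;0 0 0.4 0 0 0 0;0 0 0.4 0 0 0 0;0 0 0.4 0 0 0 0;0 0 0.4 0 0 0 0;0 0 0.4 0 0 0 0;0 0 0.4 0 0 0 0;0 0 0.4 0 0 0 0;0 0 0.4 0 0 0 0;0 0 0.3 0 0 0 0;0 0 0 0 0 0 0;0 0 0 0 0 0 0"

```text
t: 15.12
ee_pos: [508.8, -84.5, 244.6]
orientation: [-1.408, -2.808, 0.0]
ft_force: [0.2, 0.6, -1.1]
width: 0.5
```

```bash
python3 - <<'E'
from h import *
st((90,100,245))
d=snap('scene','s6');ball(d);grip(d)
E
```

```text
t 15.12 ee [508.8 -84.5 244.6] winch [np.float64(89.9), np.float64(105.0), np.float64(244.6)] F [ 0.2  0.6 -1.1] w 0.5 q [-0.19  0.24  1.85 -0.    1.06 -0.83]
tool axes in winch x [1.    0.001 0.   ] y [ 0.001 -1.     0.   ] z [ 0. -0. -1.]
shift tool cm [ 0.    0.51 -0.04]
ball n 56 px 326.8 213.9 surf winch 84.7 68.9 272.2
grip -150 59 y 110.3 z mean/max 174.0 181.1
grip -120 100 y 110.0 z mean/max 173.5 181.9
grip -90 65 y 110.7 z mean/max 173.7 181.4
```

Request:
play_rows:
  plan: "0 0 0 0 0 0 0;0 0 0 0 0 0 0;0 0 0 0 0 0 0;0 0 0 0 0 0 0"

```text
t: 15.68
ee_pos: [508.9, -84.5, 244.7]
orientation: [-1.409, -2.808, 0.0]
ft_force: [1.0, 0.3, -0.1]
width: 0.5
```

```bash
python3 - <<'E'
from h import *
d=snap('scene','s7');ball(d);grip(d)
E
```

```text
ball n 59 px 328.2 222.8 surf winch 85.4 39.4 267.7
grip -150 60 y 110.6 z mean/max 173.5 181.0
grip -120 99 y 110.0 z mean/max 173.7 181.4
grip -90 66 y 110.5 z mean/max 173.4 181.2
```

Request:
play_rows:
  plan: "0 0 0.2 -2 0 0 0;0 0 0 -3 0 0 0;0 0 0 -3 0 0 0;0 -2.4 -0.15 0 0 0 0;0 -2.4 -0.15 0 0 0 0;0 -2.4 -0.15 0 0 0 0;0 -2.4 -0.15 0 0 0 0;0 -2.4 -0.15 0 0 0 0;0 -2.4 -0.15 0 0 0 0;0 -2.4 -0.15 0 0 0 0;0 -2.6 -0.15 0 0 0 0;0 0 0 0 0 0 0;0 0 0 3 0 0 0;0 0 0 3 0 0 0;0 0 0 3 0 0 0;0 0 0 3 0 0 0;0 0 0 2 0 0 0;0 0 0 0 0 0 0"

```text
t: 17.98
ee_pos: [615.8, -245.5, 182.8]
orientation: [-1.407, -2.805, 0.0]
ft_force: [-0.0, -0.5, 0.3]
width: -0.0
```

Request:
play_rows:
  plan: "0 0 0 0.4 0 0 0;0 0 0 0.4 0 0 0;0 0 0 0.4 0 0 0;0 0 0 0.4 0 0 0;0 0 0 0.3 0 0 0;0 0 0 0.3 0 0 0;0 0 0 0.3 0 0 0;0 0 0 0.2 0 0 0;0 0 0 0 0 0 0"

```text
t: 19.1
ee_pos: [616.9, -245.7, 157.3]
orientation: [-1.409, -2.808, -0.001]
ft_force: [0.1, -0.2, 1.2]
width: 0.4
```

```bash
python3 - <<'E'
from h import *
st((-105,115,149))
d=snap('scene','s8');ball(d);grip(d)
E
```

```text
t 19.1 ee [ 616.9 -245.7  157.3] winch [np.float64(-103.9), np.float64(114.6), np.float64(157.3)] F [ 0.1 -0.2  1.2] w 0.4 q [-0.4   0.55  1.58  0.    1.01 -1.04]
tool axes in winch x [1.    0.001 0.   ] y [ 0.001 -1.    -0.   ] z [ 0.  0. -1.]
shift tool cm [-0.1  -0.03  0.83]
ball n 64 px 328.3 224.1 surf winch 85.3 36.8 265.5
grip -150 53 y 110.3 z mean/max 151.2 156.7
grip -120 60 y 107.3 z mean/max 150.8 160.4
grip -90 60 y 112.0 z mean/max 151.6 159.6
```

Request:
play_rows:
  plan: "0 0 0 0.2 0 0 0;0 0 0 0.2 0 0 0;0 0 0 0.15 0 0 0;0 0 0 0.1 0 0 0"

```text
t: 19.65
ee_pos: [616.7, -245.9, 151.0]
orientation: [-1.408, -2.808, 0.0]
ft_force: [-1.7, -1.4, 4.9]
width: 0.4
```

Request:
play_rows:
  plan: "0 0 0 0.1 0 0 0;0 0 0 0.1 0 0 0"

```text
t: 19.9
ee_pos: [616.8, -245.9, 149.1]
orientation: [-1.409, -2.808, -0.0]
ft_force: [-2.3, -1.3, 4.4]
width: 0.4
```

```bash
python3 - <<'E'
from h import *
st((-105,115,149))
d=snap('scene','s9');ball(d);grip(d)
E
```

```text
t 19.9 ee [ 616.8 -245.9  149.1] winch [np.float64(-104.0), np.float64(114.8), np.float64(149.1)] F [-2.3 -1.3  4.4] w 0.4 q [-0.4   0.56  1.59  0.    0.99 -1.04]
tool axes in winch x [1.    0.001 0.   ] y [ 0.001 -1.     0.   ] z [ 0. -0. -1.]
shift tool cm [-0.1  -0.01  0.01]
ball n 60 px 328.2 224.6 surf winch 85.0 36.1 264.3
grip -150 44 y 109.2 z mean/max 143.3 149.6
grip -120 64 y 107.1 z mean/max 143.2 152.5
grip -90 56 y 110.1 z mean/max 144.0 150.2
```

Request:
play_rows:
  plan: "0 0 0 0.1 0 0 0;0 0 0 0.05 0 0 0"

```text
t: 20.2
ee_pos: [616.8, -246.0, 147.7]
orientation: [-1.409, -2.808, -0.0]
ft_force: [-4.0, -1.4, 5.3]
width: 0.6
```

Request:
play_rows:
  plan: "0 0 0 0.1 0 0 0;0 0 0 0 0 0 0"

```text
t: 20.45
ee_pos: [616.8, -246.0, 146.9]
orientation: [-1.408, -2.808, 0.0]
ft_force: [-2.7, -0.5, 5.9]
width: 0.7
```

Request:
play_rows:
  plan: "0 0 0 0.1 0 0 0;0 0 0 0 0 0 0"

```text
t: 20.7
ee_pos: [616.8, -246.0, 146.3]
orientation: [-1.409, -2.808, 0.0]
ft_force: [-4.3, -0.1, 8.1]
width: 0.6
```

Request:
play_rows:
  plan: "0 0 0 0.1 0 0 0;0 0 0 0 0 0 0"

```text
t: 20.95
ee_pos: [616.9, -246.0, 145.8]
orientation: [1.409, 2.808, -0.0]
ft_force: [-6.4, 0.4, 10.9]
width: 0.1
```

```bash
python3 - <<'E'
from h import *
st()
d=snap('scene','s10');ball(d);grip(d)
E
```

```text
t 20.95 ee [ 616.9 -246.   145.8] winch [np.float64(-104.1), np.float64(114.8), np.float64(145.8)] F [-6.4  0.4 10.9] w 0.1 q [-0.4   0.57  1.59 -0.    0.99 -1.04]
tool axes in winch x [ 1.     0.001 -0.   ] y [ 0.001 -1.    -0.   ] z [-0.  0. -1.]
ball n 61 px 328.2 224.6 surf winch 84.9 35.9 264.7
grip -150 46 y 108.4 z mean/max 140.2 148.0
grip -120 65 y 106.7 z mean/max 140.1 150.7
grip -90 57 y 111.0 z mean/max 140.0 148.0
```

Request:
play_rows:
  plan: "0 0 0 -0.3 0 0 0;0 0 0 -1 0 0 0;0 0 0 -3 0 0 0;0 0 0 -4 0 0 0;0 0 0 -4 0 0 0;0 0 -3 -3 0 0 0;0 0 -4 0 0 0 0;0 0 -4 0 0 0 0;0 0 0 0 0 0 0;0 0 0 0 0 0 0"

```text
t: 22.25
ee_pos: [529.3, -311.6, 298.0]
orientation: [1.409, 2.807, 0.001]
ft_force: [-0.0, 0.5, 0.0]
width: 0.5
```

```bash
python3 - <<'E'
from h import *
st(); d=snap('scene','s11');ball(d);grip(d);t=snap('top','t11');ball(t)
a=cv2.imread('pics/s11.png')[170:330,220:420]; cv2.imwrite('pics/c5.png',cv2.resize(a,(750,600),interpolation=3))
E
```

```text
t 22.25 ee [ 529.3 -311.6  298. ] winch [np.float64(-104.5), np.float64(224.2), np.float64(298.0)] F [-0.   0.5  0. ] w 0.5 q [-0.55  0.33  1.58  0.    1.22 -1.19]
tool axes in winch x [ 1.     0.001 -0.001] y [ 0.001 -1.    -0.001] z [-0.001  0.001 -1.   ]
ball n 68 px 328.4 224.8 surf winch 85.4 35.2 264.5
grip -150 60 y 111.3 z mean/max 141.7 149.9
grip -120 97 y 111.2 z mean/max 142.6 150.3
grip -90 68 y 111.8 z mean/max 141.4 148.5
ball n 69 px 320.5 225.5 surf winch 89.9 41.3 266.9
```

View pics/c5.png

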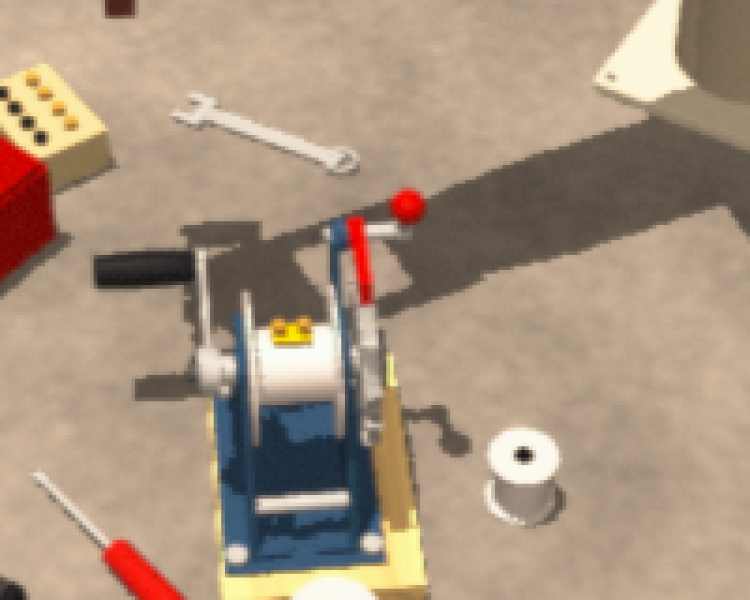

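The pawl is down, with the ball at c5 (408,207), the same pixel as at the start. The rope clamp faces up, the crank is one notch lower, and the bystanders are unmoved. I'm handing the job in.

```bash
python3 -c "
from workcell import *
print(close_job())"
```

```text
the job is handed in; nothing more can be done
None
```

The winch is let back one notch and the pawl is down in the next gap. I handed the job in at about 22 s of the 58 s allowed; no verdict is reported.

**What I did:** I flipped the ball lever open with the closed fingertips and pushed the crank down to about 0.28 rad. I then flipped the pawl back so it rested on the tooth's slope and pushed the crank on. The wheel stopped against the pawl at about 11 N, and I backed off.

**Last checks:**
- **Pawl:** the ball is within 0.2 px of its starting position in the scene camera, and exactly on it in the top camera, so the pawl reads about 0.
- **Wheel:** the grip's height puts it at about 0.53–0.55 rad, and the rope clamp faces up.
- **Clearance:** the robot stands clear of everything. The screwdriver, spool and wrench look unmoved. I had only a partial view of the battery, terminal box and tin, and did not recheck the mug and multimeter, but no move went near any of them.

**One disagreement:** the winch frame taken from the ball and the grip sat about 15 mm toward winch -x of the board's visible centre. I used the ball and grip, and the contacts came where that frame predicted.

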